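# Raise the screen's hatch sash to the marks

### The arm

A 6-joint arm with a two-finger parallel gripper is mounted at the origin on the work surface. World frame = base frame: x ahead of the robot, y to its left, z up, the work surface at z = 0. Lengths are in m, angles in rad, forces in N, time in s.
With the tool pointing down it reaches from about 0.225 to 0.875 m from the base axis. Payload 3.4 kg.
Tool frame: the origin (TCP) lies on the centre line of the jaws, within the pads' length; the fingertips stand env.tip_reach ahead of it and the grasp point (between the pads) lies 5 mm behind it (env.tip_reach is the distance from the TCP to the fingertips, in m); z points along the fingers, y is the direction in which the jaws open and shut (so a half turn about z gives the same grasp; the last joint's range is limited). The gripper opens to 85 mm and grips with 20 to 120 N. Pads are 22 mm wide; open, the fingers measure 114 mm over their backs; the gripper's body (76 mm by 85 mm) begins 54 mm behind the grasp point. The pads swing forward as they close: fully open they stand 13 mm farther back than shut.
Start: joints at [-1.288, 0.276, 1.505, -0, 1.361, -0.121], TCP at [0.226, -0.529, 0.245] pointing down, gripper open.
Joint ranges: [-2.89, 2.89], [-0.75, 2.08], [0.22, 2.7], [-1.18, 4.32], [0.11, 2.71], [-2.7, 2.7]. Speed limits (rad/s): [2.57, 2.57, 3.14, 3.14, 3.14, 3.14].

### API

Orientations are given as a unit quaternion [x, y, z, w].
In Python, from bench import get_obs, optics, env gives the robot as it stands. The module is installed in compiled form; this text tells all that it offers.
- The arm moves only by the tool step_arm, never from a script. Its argument "increments" is a list that holds one entry, the list of rows, each a list of 4 numbers: the shift along the tool's x, y, z in cm, then the turn about the tool's z in rad. In form: [[[tx, ty, tz, roll], ...]]. A call has 1 to 12 rows; each row is the pose to reach, as a shift and turn from the pose commanded when the call began, along the tool's axes at that moment; what a row does not reach only later rows make up. A row lasts 1/10 s, in which the tool goes at most 50 mm and 8.59 degrees, less where a joint would pass 70% of its speed; a pose out of reach is approached as far as the arm can. A call with a gripper value outside its range is refused whole. "hand" is the opening, from 0 (shut) to 1 (fully open), set as the call begins (left out, the last holds). The fingers move at their own pace and stop on an object; "grip_force" is the grip in N (left out, the last holds). Time passes only in rows, so rows that repeat a pose let the fingers close. It gives the time, the measured TCP pose, the force and the opening at its end, in the units of the state.
- get_obs(): the state, without advancing time (a new reading comes with each control period).
- optics.read_camera(name): name is "scene" or "side" or "wrist"; returns the picture (400x640x3 uint8, red, green, blue); there is no depth.
- optics.calibration(name): a dict with "camera_matrix" (3x3 intrinsics, pixels), "rvec" (rotation vector, rad) and "tvec" (3), from world to camera coordinates, as OpenCV has them. Camera axes: x right, y down, z forward; pixel columns grow to the right and rows downward; lengths in m; the calibration is good to about 2 mm. A picture is of the moment at which its call begins: read the wrist's pose just before it. calibration takes no time and is no camera call; for the wrist camera it gives the pose at the moment of the call.
- env.close_job(): hands the job in, once; it reports no verdict.
The state is a dict: "time_s": time; "joint_pos": joint angles; "qvel": joint speeds; "joint_efforts": joint torques, N m; "position": TCP position; "tool_rot": TCP orientation; "contact_force": force on the tool from outside, world axes, zero at the start; "ft_torque": the same for the moment, N m; "gripper_width": finger opening in m.
Only numpy, scipy, OpenCV 4.12 (cv2) and the standard library are available. Lean on these libraries where they do the work, as an engineer would, in place of code of your own. Each camera call takes 0.05 s, during which the arm holds its last target. There are 200 camera calls.

### The job

The counterbalanced sliding window in the desk's protective screen has been left a little open. With the fingertips beneath its lip, and without gripping it, push the window gently up until the front edge of the lip is level with the pointed marks on the two side posts, not letting it go past them, then take the hand away so that it stays there. Leave everything else on the desk where it is.

Things in the scene. Friction and masses are not known exactly. Their poses are not given: they have to be found in the camera images.
- screen: Immovable aluminium and clear-pane counter screen, 645 mm tall. Origin: on the desk under the middle of the hatch opening; x square to the screen, away from the robot; y along it to the left; z up. Opening 400 wide between posts 44 deep (x +/-22), 45 wide; sill 20 high. Side panes to y +/-396; flat feet to x -76 at y +/-383. Clear in front of x -30 but for the lip (to x -52) and feet.
- sash (a joint): Height in m of the clear sliding window (sash) above shut: 0 on the sill, 0.32 top stop, grows upward; starts 0.07 to 0.12. Sash 392 wide, 260 tall, 0.9 kg, balanced by hidden weights: 3 to 6 N upward moves it, it stays where left. It rides upright, its middle plane 10 mm to the robot's side of the screen's origin.
- lip_edge (a point): Middle of the lip's front edge, at half its thickness. The lip is a flat shelf along the bottom of the sash on the robot's side: 340 mm long (+/-170 along the screen's y), standing 34 out, 10 thick (black rubber below, aluminium above set 10 back); its underside is 5 below this point and flush with the sash's bottom, all free beneath. This point's height = 25 mm + sash joint.
- marks: The pair of height marks: a dark steel plate 22 mm tall clamped round each side post, with a triangular point towards the opening. They do not move. Origin midway between the posts, at the level of the points; axes as the screen's. The lip's front edge is to stand level with this.
- mark_left (a point): Tip region of the left post's pointed mark (robot's left), on the front of the post: 26 mm to the robot's side of the screen's middle, 198 mm left of the opening's middle, at the marked height.
- mark_right (a point): The same on the right post, 198 mm right of the opening's middle.
- jar: White specimen pot, 56 mm across its lid, 60 tall, standing in front of the hatch. Origin: centre of its underside.
- stamp: Ink stamp: black block 34 x 34 x 26 mm with a clear knob, 60 tall overall, standing in front of the hatch. Origin: centre of its underside.
- sanitiser: White pump bottle, 62 mm across, 162 tall, in front of the screen's left side pane. Origin: centre of its underside.
- mouse: Black computer mouse 110 x 60 x 36 mm, on the mouse mat. Origin: centre of its underside.
- pen: Black pen, 135 mm long, 12 thick, lying beside the mouse on the mouse mat. Origin: middle of its underside.
- stapler: Black stapler 125 x 34 x 44 mm. Origin: centre of its underside.
- phone: Black desk telephone 200 x 165 x 62 mm. Origin: centre of its underside.

How it is judged:
On the way, in this order (a step that is already met when the one before it is completed fails the run):
1. the fingers bear up beneath the lip while it is still below the marks (contact force between the fingers and sash_c0 above 0.5 N and z of lip_edge in the frame of marks below -0.012 m), for 0.1 s.
2. the lip's edge comes level with the marks (z of lip_edge in the frame of marks between -0.01 and 0.01 m), for 0.1 s.
At the end, for the whole second after the job is handed in: The front edge of the lip (its mid-thickness) is within 10 mm of the height of the marks' points, the sash is at rest, and every loose thing on the desk is within 25 mm (the pen 30 mm) of where it stood (all of step 2 and velocity of joint sash between -0.005 and 0.005 m/s and distance of each of jar, stamp, sanitiser, mouse, stapler, phone from where it was at the start of the episode below 0.025 m and distance of pen from where it was at the start of the episode below 0.03 m); the robot touches nothing.
It fails at once if the window is pushed more than 20 mm past the marks (z of lip_edge in the frame of marks above 0.02 m).
It fails at once if the window is flung up faster than 0.3 m/s (velocity of joint sash above 0.3 m/s).
It fails at once if the lip is gripped: fingers press on its underside and its top at once (contact force between the fingers and sash_c0 above 1.5 N and contact force between the fingers and sash_c1 above 1.5 N).
It fails at once if a loose thing on the desk is shifted, knocked over or lifted (more than 25 mm, the pen 30 mm) (distance of any of jar, stamp, sanitiser, mouse, stapler, phone from where it was at the start of the episode above 0.025 m or distance of pen from where it was at the start of the episode above 0.03 m).
It also fails if it takes over 42 s, if anything falls off the work surface, if the arm or the gripper's body presses on something with over 40 N, if the wrist force passes 120 N, or if a joint passes its speed limit or range.

## Working session

There is one attempt and no reset: what is moved stays moved. The work goes in short steps, Python scripts to look and compute and a tool call to move; the robot and the scene stay as the last step left them, time stands still between calls to the robot, and variables do not carry over. Pictures are saved under pics/ and viewed, about 8 in all and at most 12, crops included, and the job is handed in when it is done.

Besides the shell and the picture viewer there is one more tool, called after "Call:" by a JSON object that holds its "fn" and its "kwargs", one argument or row to a line. step_arm: Moves the arm, as the interface text tells. Its arguments: {"type":"object","properties":{"increments":{"type":"array"},"hand":{"type":"number"},"grip_force":{"type":"number"}},"required":["increments"]}

```bash
mkdir -p pics; python3 - <<'E'
from bench import get_obs, optics, env
import cv2,numpy as np
o=get_obs(); print(o, env.tip_reach)
for n in ("scene","side","wrist"):
    c=optics.calibration(n); print(n,c)
    cv2.imwrite(f"pics/{n}0.png",optics.read_camera(n)[:,:,::-1])
E
```

```text
{'time_s': 0.0, 'joint_pos': array([-1.28800474e+00,  2.76617221e-01,  1.50617493e+00, -6.99725470e-07,
        1.36067491e+00, -1.20991397e-01]), 'qvel': array([-8.46702119e-04,  5.04980808e-05, -2.88659415e-05, -2.41594305e-04,
        2.40637196e-04, -8.53593612e-04]), 'joint_efforts': array([ 2.66341303e-04, -4.16776514e+01, -2.45807737e+01,  6.59116768e-05,
        1.09564973e-02, -1.37407167e-05]), 'position': array([ 0.22577267, -0.52826343,  0.24441035]), 'tool_rot': array([ 9.79688599e-01,  2.00522746e-01, -7.60783034e-05, -9.34112443e-04]), 'contact_force': array([ 0.37737006,  0.07464524, -0.04764317]), 'ft_torque': array([-0.04403785,  0.06188381, -0.02544626]), 'gripper_width': 0.08520803469628582} 0.014
scene {'camera_matrix': array([[449.49747881,   0.        , 316.60645528],
       [  0.        , 449.49747881, 207.00197637],
       [  0.        ,   0.        ,   1.        ]]), 'rvec': array([ 0.92894891, -2.80335847,  0.60283484]), 'tvec': array([0.40160979, 0.38304496, 1.37334782])}
side {'camera_matrix': array([[497.28514835,   0.        , 320.81120813],
       [  0.        , 497.28514835, 196.53570292],
       [  0.        ,   0.        ,   1.        ]]), 'rvec': array([ 0.34415931, -2.81746221,  1.08083258]), 'tvec': array([0.49819046, 0.21650536, 1.31825186])}
wrist {'camera_matrix': array([[298.05583813,   0.        , 319.52919845],
       [  0.        , 298.05583813, 199.76074983],
       [  0.        ,   0.        ,   1.        ]]), 'rvec': array([-2.4039965 ,  1.58558391,  0.24475074]), 'tvec': array([-0.57345044, -0.04029242,  0.38066367])}
```

View pics/scene0.png

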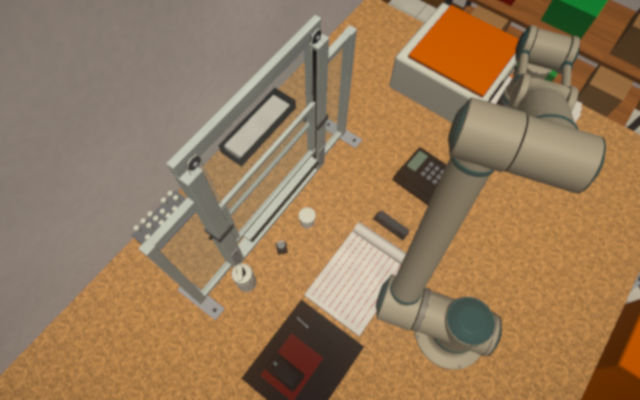

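View pics/side0.png

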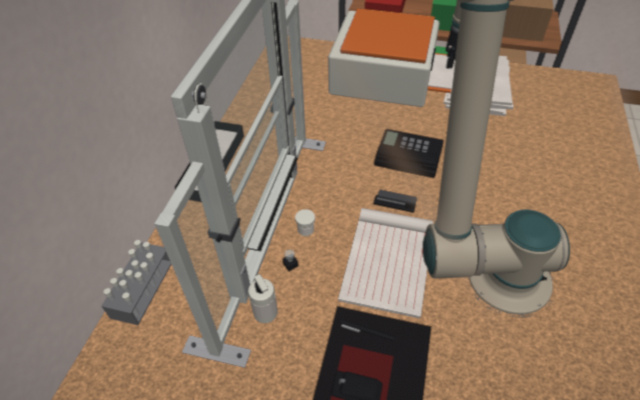

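The scene view shows the screen at upper left with feet at about (205,300) and (345,137). The jar is at (307,217), the stamp at (281,247) and the sanitiser at (243,277). The side view shows the left mark at (225,230) and the sash bars crossing the opening. I'll enlarge both.

```bash
python3 - <<'E'
import cv2
a=cv2.imread("pics/side0.png")[60:370,170:340]; b=cv2.imread("pics/scene0.png")[90:330,140:370]
cv2.imwrite("pics/sidec.png",cv2.resize(a[:190],(680,760)[:1]+(760,),interpolation=cv2.INTER_CUBIC)[:600] if 0 else cv2.resize(a[20:170,:],None,fx=4,fy=4,interpolation=cv2.INTER_CUBIC))
b=b[:200]; cv2.imwrite("pics/scenec.png",cv2.resize(b,None,fx=3,fy=3,interpolation=cv2.INTER_CUBIC))
E
```

```text
(no output)
```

View pics/sidec.png

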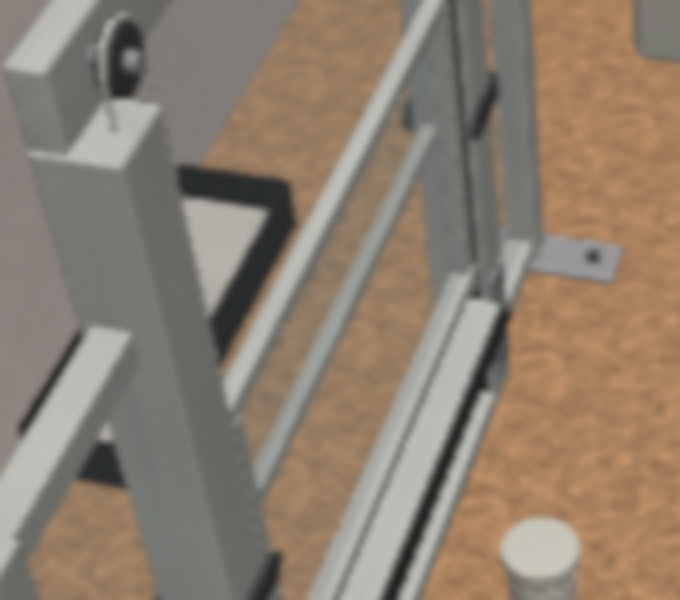

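View pics/scenec.png

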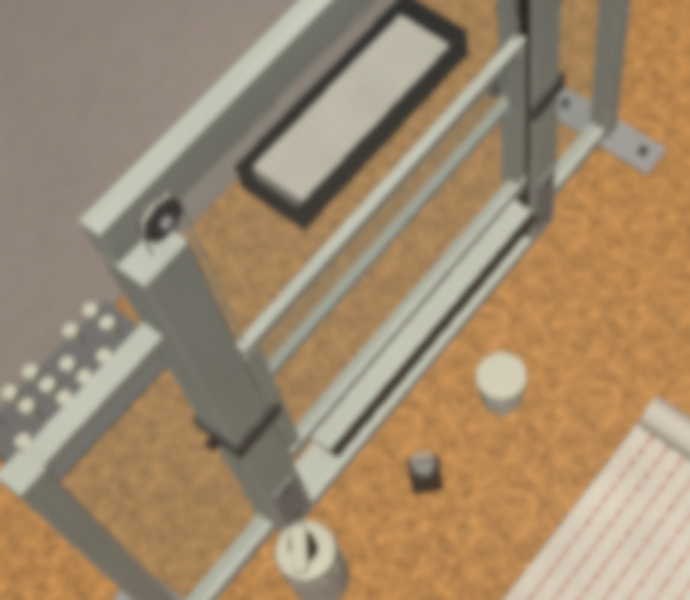

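```bash
cat > h.py <<'E'
import cv2,numpy as np
from bench import get_obs, optics, env
from scipy.optimize import least_squares
def proj(n,P):
    c=optics.calibration(n)
    return cv2.projectPoints(np.array(P,float).reshape(-1,1,3),c["rvec"],c["tvec"],c["camera_matrix"],None)[0][:,0]
def ray(n,uv,z,c=None):
    c=c or optics.calibration(n); R=cv2.Rodrigues(c["rvec"])[0]
    d=R.T@np.linalg.inv(c["camera_matrix"])@[*uv,1]; o=-R.T@c["tvec"]
    return o+d*(z-o[2])/d[2]
def S(p,L):  # screen pose -> world
    c,s=np.cos(p[2]),np.sin(p[2]); return [p[0]+c*L[0]-s*L[1],p[1]+s*L[0]+c*L[1],L[2]]
E
python3 - <<'E'
from h import *
for n in("scene","side","wrist"):
    c=optics.calibration(n);R=cv2.Rodrigues(c["rvec"])[0];print(n,-R.T@c["tvec"],R[2])
sc=lambda u,v:(140+u/3,90+v/3); sd=lambda u,v:(170+u/4,80+v/4)
# (cam, pixel, local, height kind)
D=[("scene",sc(655,160),(-76,-383),0),("side",sd(615,262),(-76,-383),0),
("scene",(217.5,314),(-76,383),0),("side",(248,358),(-76,383),0),
("scene",sc(338,450),(-52,170),1),("scene",sc(532,232),(-52,-170),1),("side",sd(503,322),(-52,-170),1),
("scene",sc(280,407),(-26,198),2),("scene",sc(532,110),(-26,-198),2),("side",sd(275,558),(-26,198),2),("side",sd(475,133),(-26,-198),2)]
def f(p): return np.concatenate([proj(n,[S(p,(l[0]/1e3,l[1]/1e3,[.003,p[3],p[4]][k]))])[0]-uv for n,uv,l,k in D])
r=least_squares(f,[.6,0,0,.12,.25],loss="soft_l1"); print(r.x,r.cost);print(f(r.x).reshape(-1,2).round(1))
a=ray("scene",(307,213),.06);b=ray("scene",(281,242),.06);c=ray("scene",(240,268),.15);d=ray("scene",(391,222),.04)
print("jar,stamp,san,stapler",a,b,c,d)
p=r.x;print("lip ctr",S(p,(-.052,0,p[3])))
E
```

```text
scene [0.20039161 0.4145155  1.4078772 ] [ 0.2409762  -0.33135096 -0.91221544]
side [0.2866654  0.81905867 1.13129223] [ 0.17706859 -0.64662475 -0.74197247]
wrist [ 0.29499644 -0.49845407  0.37420343] [-0.27506893 -0.11569584 -0.95443782]
[ 0.67686648 -0.00814924  0.00810425  0.12557042  0.28113183] 12.565851192343349
[[-0.6 -0.3]
 [-0.1 -0.1]
 [ 1.7 -0.6]
 [-0.3 -0.7]
 [-0.6  3.3]
 [ 1.1 -3.4]
 [ 2.2  0.2]
 [-2.6  0.8]
 [ 0.   0.3]
 [-0.2  0.9]
 [-0.  -2.2]]
jar,stamp,san,stapler [ 0.56879893 -0.0390694   0.06      ] [0.57441702 0.09029744 0.06      ] [0.5948559  0.24504332 0.15      ] [ 0.33335282 -0.18528388  0.04      ]
lip ctr [np.float64(0.624868186049911), np.float64(-0.008570655362608036), np.float64(0.12557041949009032)]
```

The screen stands nearly square at x≈0.677, with the lip edge at about z 0.126 and the marks at about 0.281. The moves have no tilt axis, so I'll test what the arm does with the tool's orientation at the reach limit, going straight up in free space.

Call:
{"fn": "step_arm", "kwargs": {
  "increments": [
    [[0,0,-5,0],[0,0,-10,0],[0,0,-15,0],[0,0,-20,0],[0,0,-25,0],[0,0,-30,0],[0,0,-35,0],[0,0,-40,0],[0,0,-45,0],[0,0,-50,0],[0,0,-55,0],[0,0,-60,0]]
  ],
  "hand": 0
}}

```text
time_s: 1.35
position: [0.205, -0.4795, 0.6928]
tool_rot: [0.98, 0.201, 0.003, 0.014]
contact_force: [0.3, 0.0, -0.0]
gripper_width: 0.0005
```

Call:
{"fn": "step_arm", "kwargs": {
  "increments": [
    [[0,0,-60,0],[0,0,-60,0],[0,0,-60,0],[0,0,-60,0],[0,0,-60,0]]
  ]
}}

```text
time_s: 1.85
position: [0.1709, -0.3998, 0.7395]
tool_rot: [0.979, 0.2, 0.004, 0.023]
contact_force: [-0.2, -0.4, -0.3]
gripper_width: -0.0
```

```bash
python3 - <<'E'
from h import *
o=get_obs();print(o["joint_pos"],o["position"],o["tool_rot"])
E
```

```text
[-1.33304494  0.26283756  0.22059136  0.01447878  2.61242903 -0.15337187] [ 0.17093484 -0.3998198   0.73951868] [0.97942628 0.20047205 0.0044719  0.02269634]
```

Call:
{"fn": "step_arm", "kwargs": {
  "increments": [
    [[0,0,-100,0],[0,0,-100,0],[0,0,-100,0],[0,0,-100,0],[0,0,-100,0],[0,0,-100,0],[0,0,-100,0],[0,0,-100,0]]
  ]
}}

```text
time_s: 2.65
position: [0.128, -0.2993, 0.7836]
tool_rot: [0.979, 0.2, 0.005, 0.036]
contact_force: [-0.5, -0.1, -0.4]
gripper_width: 0.0002
```

```bash
python3 - <<'E'
from h import *
o=get_obs();print(o["joint_pos"],o["position"],o["tool_rot"])
E
```

```text
[-1.3953208   0.13905843  0.22115771  0.03023239  2.71031529 -0.20006333] [ 0.12804606 -0.29930027  0.78361416] [0.97908732 0.20023103 0.00538993 0.03558803]
```

Call:
{"fn": "step_arm", "kwargs": {
  "increments": [
    [[0,0,5,0],[0,0,10,0],[0,0,15,0],[0,0,20,0],[0,0,20,0],[0,0,20,0]]
  ]
}}

```text
time_s: 3.25
position: [0.133, -0.3114, 0.5788]
tool_rot: [0.979, 0.2, 0.006, 0.029]
contact_force: [-0.2, -0.7, 0.8]
gripper_width: 0.0001
```

```bash
python3 - <<'E'
from h import *
o=get_obs();print(o["joint_pos"],o["position"],o["tool_rot"])
E
```

```text
[-1.38636048 -0.12913387  1.15294541  0.01366472  2.05903462 -0.21270321] [ 0.13300102 -0.31143973  0.57881902] [0.97923711 0.20049171 0.00552164 0.02944932]
```

Tilt picked up at the limit persists between calls, so I can accumulate it. Pushing radially outward should give it faster. I'll do that at azimuth about -42°, clear of the screen.

Call:
{"fn": "step_arm", "kwargs": {
  "increments": [
    [[4,3,0.5,-0.07],[8,6.5,1,-0.14],[12,9.5,1.5,-0.21],[16,13,2,-0.28],[20,16,2.5,-0.35],[25,20,3,-0.436],[25,20,3,-0.436]]
  ]
}}

```text
time_s: 3.95
position: [0.4474, -0.4024, 0.5661]
tool_rot: [0.912, 0.409, -0.002, 0.036]
contact_force: [-0.7, 0.6, -0.1]
gripper_width: -0.0004
```

Call:
{"fn": "step_arm", "kwargs": {
  "increments": [
    [[0,5,0,0],[0,10,0,0],[0,15,0,0],[0,20,0,0],[0,25,0,0],[0,30,0,0],[0,35,0,0],[0,40,0,0]]
  ]
}}

```text
time_s: 4.75
position: [0.5936, -0.5373, 0.4934]
tool_rot: [0.912, 0.407, 0.005, 0.053]
contact_force: [-0.6, 0.0, 0.5]
gripper_width: 0.0001
```

```bash
python3 - <<'E'
from h import *
from scipy.spatial.transform import Rotation as Ro
o=get_obs();print(o["joint_pos"],o["position"],o["tool_rot"]);print(Ro.from_quat(o["tool_rot"]).as_matrix().round(3))
E
```

```text
[-0.8112087   0.67843567  0.22036246 -0.03038014  2.13938887 -0.09828928] [ 0.59363136 -0.53734153  0.49342365] [0.9117599  0.40727255 0.005086   0.05288744]
[[ 0.668  0.742  0.052]
 [ 0.743 -0.663 -0.092]
 [-0.034  0.101 -0.994]]
```

Call:
{"fn": "step_arm", "kwargs": {
  "increments": [
    [[0,60,0,0],[0,60,0,0],[0,60,0,0],[0,60,0,0],[0,60,0,0],[0,60,0,0]]
  ]
}}

```text
time_s: 5.35
position: [0.6648, -0.6025, 0.3924]
tool_rot: [0.911, 0.407, 0.013, 0.07]
contact_force: [0.1, 0.5, 0.5]
gripper_width: -0.0001
```

```bash
python3 - <<'E'
from h import *
from scipy.spatial.transform import Rotation as Ro
o=get_obs();print(o["joint_pos"],o["position"]);print(Ro.from_quat(o["tool_rot"]).as_matrix().round(3)[:,2])
for uv in [(395,85),(490,115),(545,40),(440,10)]: print(uv,ray("scene",uv,.15))
E
```

```text
[-0.8043395   0.80585306  0.22036854 -0.02592274  1.97388794 -0.08629391] [ 0.66482113 -0.60248483  0.39244934]
[ 0.081 -0.118 -0.99 ]
(395, 85) [ 0.59188256 -0.58176531  0.15      ]
(490, 115) [ 0.26582223 -0.66752544  0.15      ]
(545, 40) [ 0.25983396 -1.08961838  0.15      ]
(440, 10) [ 0.64705985 -0.98798286  0.15      ]
```

Call:
{"fn": "step_arm", "kwargs": {
  "increments": [
    [[0,80,-10,0],[0,80,-10,0],[0,80,-10,0],[0,80,-10,0],[0,80,-10,0],[0,80,-10,0],[0,80,-10,0],[0,80,-10,0]]
  ]
}}

```text
time_s: 6.15
position: [0.7132, -0.6454, 0.319]
tool_rot: [0.909, 0.407, 0.022, 0.091]
contact_force: [0.6, 0.3, 0.1]
gripper_width: -0.0
```

```bash
cat > st.py <<'E'
from h import *
from scipy.spatial.transform import Rotation as Ro
o=get_obs();print(o["joint_pos"].round(3),o["position"].round(4));print(Ro.from_quat(o["tool_rot"]).as_matrix().round(3))
E
python3 st.py
```

```text
[-0.8    0.893  0.22  -0.022  1.842 -0.079] [ 0.7132 -0.6454  0.319 ]
[[ 0.668  0.735  0.113]
 [ 0.743 -0.653 -0.148]
 [-0.035  0.183 -0.983]]
```

Call:
{"fn": "step_arm", "kwargs": {
  "increments": [
    [[0,90,0,0],[0,90,0,0],[0,90,0,0],[0,90,0,0],[0,90,0,0],[0,90,0,0],[0,90,0,0],[0,90,0,0],[0,90,0,0],[0,90,0,0],[0,90,0,0],[0,90,0,0]]
  ]
}}

```text
time_s: 7.35
position: [0.7647, -0.6924, 0.2172]
tool_rot: [0.906, 0.406, 0.031, 0.112]
contact_force: [-0.2, 0.1, 0.6]
gripper_width: 0.0001
```

```bash
python3 st.py
```

```text
[-0.797  1.007  0.221 -0.019  1.681 -0.073] [ 0.7647 -0.6924  0.2172]
[[ 0.668  0.729  0.147]
 [ 0.743 -0.645 -0.178]
 [-0.035  0.228 -0.973]]
```

Call:
{"fn": "step_arm", "kwargs": {
  "increments": [
    [[0,80,-20,0],[0,80,-20,0]]
  ]
}}

```text
time_s: 7.55
position: [0.7743, -0.6999, 0.2283]
tool_rot: [0.904, 0.405, 0.04, 0.133]
contact_force: [-1.4, -0.6, -0.1]
gripper_width: -0.0001
```

Call:
{"fn": "step_arm", "kwargs": {
  "increments": [
    [[0,80,-20,0],[0,80,-20,0]]
  ]
}}

```text
time_s: 7.75
position: [0.783, -0.7064, 0.2443]
tool_rot: [0.9, 0.404, 0.049, 0.154]
contact_force: [-0.3, -0.1, -0.5]
gripper_width: 0.0002
```

Call:
{"fn": "step_arm", "kwargs": {
  "increments": [
    [[0,80,-20,0],[0,80,-20,0]]
  ]
}}

```text
time_s: 7.95
position: [0.7904, -0.7117, 0.2616]
tool_rot: [0.897, 0.403, 0.058, 0.174]
contact_force: [-0.2, -0.3, -0.4]
gripper_width: -0.0002
```

Call:
{"fn": "step_arm", "kwargs": {
  "increments": [
    [[0,80,-20,0],[0,80,-20,0]]
  ]
}}

```text
time_s: 8.15
position: [0.7967, -0.7159, 0.2814]
tool_rot: [0.893, 0.402, 0.067, 0.194]
contact_force: [0.6, 0.0, -0.2]
gripper_width: 0.0002
```

```bash
python3 st.py
```

```text
[-0.794  0.96   0.221 -0.008  1.547 -0.071] [ 0.7967 -0.7159  0.2814]
[[ 0.668  0.691  0.276]
 [ 0.743 -0.602 -0.292]
 [-0.036  0.4   -0.916]]
```

Call:
{"fn": "step_arm", "kwargs": {
  "increments": [
    [[0,80,-10,0],[0,80,-10,0]]
  ]
}}

```text
time_s: 8.35
position: [0.8054, -0.7227, 0.2943]
tool_rot: [0.888, 0.4, 0.076, 0.214]
contact_force: [0.7, 0.3, 1.2]
gripper_width: 0.0004
```

Call:
{"fn": "step_arm", "kwargs": {
  "increments": [
    [[0,80,-10,0],[0,80,-10,0]]
  ]
}}

```text
time_s: 8.55
position: [0.8129, -0.7283, 0.309]
tool_rot: [0.883, 0.398, 0.085, 0.233]
contact_force: [0.0, -0.6, -0.5]
gripper_width: 0.0002
```

Call:
{"fn": "step_arm", "kwargs": {
  "increments": [
    [[0,80,-10,0],[0,80,-10,0]]
  ]
}}

```text
time_s: 8.75
position: [0.8194, -0.7329, 0.3284]
tool_rot: [0.878, 0.396, 0.094, 0.253]
contact_force: [-0.6, 0.1, -0.2]
gripper_width: -0.0003
```

Call:
{"fn": "step_arm", "kwargs": {
  "increments": [
    [[0,80,-10,0],[0,80,-10,0]]
  ]
}}

```text
time_s: 8.95
position: [0.8245, -0.7361, 0.3505]
tool_rot: [0.872, 0.394, 0.103, 0.273]
contact_force: [0.4, -0.2, 0.1]
gripper_width: 0.0003
```

Call:
{"fn": "step_arm", "kwargs": {
  "increments": [
    [[0,80,-10,0],[0,80,-10,0]]
  ]
}}

```text
time_s: 9.15
position: [0.8283, -0.738, 0.3748]
tool_rot: [0.865, 0.392, 0.111, 0.292]
contact_force: [0.0, 0.1, 0.8]
gripper_width: 0.0004
```

Call:
{"fn": "step_arm", "kwargs": {
  "increments": [
    [[0,80,-10,0],[0,80,-10,0]]
  ]
}}

```text
time_s: 9.35
position: [0.8307, -0.7386, 0.401]
tool_rot: [0.859, 0.389, 0.12, 0.311]
contact_force: [0.2, -0.1, -0.1]
gripper_width: -0.0
```

Call:
{"fn": "step_arm", "kwargs": {
  "increments": [
    [[0,80,-10,0],[0,80,-10,0]]
  ]
}}

```text
time_s: 9.55
position: [0.8317, -0.7379, 0.4291]
tool_rot: [0.852, 0.386, 0.128, 0.33]
contact_force: [0.2, -0.3, 0.2]
gripper_width: 0.0
```

Call:
{"fn": "step_arm", "kwargs": {
  "increments": [
    [[0,80,-10,0],[0,80,-10,0]]
  ]
}}

```text
time_s: 9.75
position: [0.8315, -0.7359, 0.4588]
tool_rot: [0.845, 0.383, 0.136, 0.348]
contact_force: [0.1, 0.1, 0.1]
gripper_width: -0.0003
```

Call:
{"fn": "step_arm", "kwargs": {
  "increments": [
    [[0,80,-10,0],[0,80,-10,0]]
  ]
}}

```text
time_s: 9.95
position: [0.8298, -0.7327, 0.49]
tool_rot: [0.837, 0.38, 0.144, 0.366]
contact_force: [-0.8, 0.3, -0.6]
gripper_width: -0.0002
```

Call:
{"fn": "step_arm", "kwargs": {
  "increments": [
    [[0,80,-10,0],[0,80,-10,0]]
  ]
}}

```text
time_s: 10.15
position: [0.8267, -0.7281, 0.5223]
tool_rot: [0.829, 0.377, 0.152, 0.384]
contact_force: [0.0, -0.3, -0.6]
gripper_width: -0.0001
```

```bash
python3 st.py
```

```text
[-0.791  0.789  0.221  0.02   1.281 -0.072] [ 0.8267 -0.7281  0.5223]
[[ 0.669  0.509  0.542]
 [ 0.742 -0.421 -0.521]
 [-0.037  0.751 -0.659]]
```

The fingers now point forward and down at about 49° below... from vertical, azimuth about -44°. Next I work out the route: retreat, then go in front of the lip.

```bash
cat > mv.py <<'E'
import sys
from h import *
from scipy.spatial.transform import Rotation as Ro
o=get_obs();R=Ro.from_quat(o["tool_rot"]).as_matrix();p=o["position"]
for a in sys.argv[1:]:
    print(a,"tool cm",(R.T@(np.array(eval(a))-p)*100).round(2))
E
python3 mv.py "(.47,-.45,.42)" "(.47,-.14,.30)"
```

```text
(.47,-.45,.42) tool cm [ -2.84 -37.53 -27.09]
(.47,-.14,.30) tool cm [ 20.62 -59.6  -35.34]
```

Call:
{"fn": "step_arm", "kwargs": {
  "increments": [
    [[-0.3,-4,-2.9,0],[-0.6,-8,-5.8,0],[-0.9,-12,-8.7,0],[-1.2,-16,-11.6,0],[-1.5,-20,-14.5,0],[-1.8,-24,-17.4,0],[-2.1,-28,-20.3,0],[-2.4,-32,-23.2,0],[-2.8,-37.5,-27,0],[-2.8,-37.5,-27,0]]
  ]
}}

```text
time_s: 11.15
position: [0.4687, -0.448, 0.419]
tool_rot: [0.829, 0.378, 0.152, 0.383]
contact_force: [-0.0, -0.1, 1.2]
gripper_width: 0.0
```

```bash
python3 st.py; python3 mv.py "(.47,-.14,.30)"
```

```text
[-0.942 -0.049  1.751  0.232  0.61  -0.357] [ 0.4687 -0.448   0.419 ]
[[ 0.669  0.51   0.541]
 [ 0.743 -0.422 -0.52 ]
 [-0.037  0.75  -0.661]]
(.47,-.14,.30) tool cm [ 23.4  -21.85  -8.1 ]
```

Call:
{"fn": "step_arm", "kwargs": {
  "increments": [
    [[2.9,-2.7,-1,0],[5.8,-5.4,-2,0],[8.7,-8.1,-3,0],[11.6,-10.8,-4,0],[14.5,-13.5,-5,0],[17.4,-16.2,-6,0],[20.3,-19,-7,0],[23.4,-21.8,-8,0],[23.4,-21.8,-8,0]]
  ]
}}

```text
time_s: 12.05
position: [0.4724, -0.1401, 0.2993]
tool_rot: [0.829, 0.379, 0.153, 0.382]
contact_force: [0.3, -0.5, -0.4]
gripper_width: 0.0
```

```bash
python3 st.py; python3 - <<'E'
from h import *
c=optics.calibration("wrist");im=optics.read_camera("wrist")[:,:,::-1];cv2.imwrite("pics/w1.png",im)
import pickle;pickle.dump(c,open("w1.pkl","wb"))
E
```

```text
[-0.1   -0.129  2.13  -0.915  0.62   1.241] [ 0.4724 -0.1401  0.2993]
[[ 0.666  0.511  0.543]
 [ 0.745 -0.421 -0.518]
 [-0.036  0.75  -0.661]]
```

View pics/w1.png

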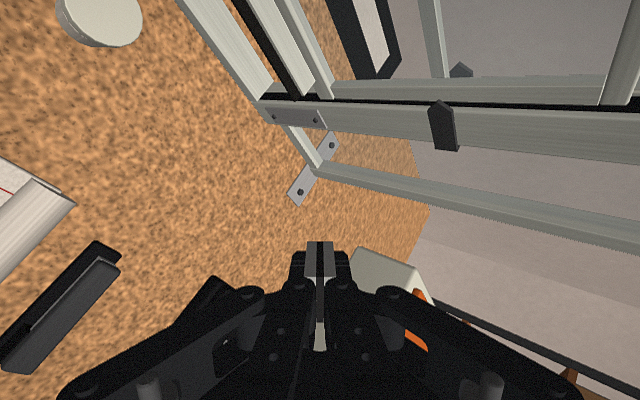

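The wrist view shows the right mark's tip at (437,100), the lip's right end at (295,97) and the right foot's front end at (294,199). The knuckles stick out along tool y, so I'll roll by -90° to put the slim side of the fingers under the lip.

```bash
cat > pl.py <<'E'
from h import *
P0=[0.677,-0.008,0.008]
def onplane(n,uv,lx,p=P0,c=None):
    c=c or optics.calibration(n); R=cv2.Rodrigues(c["rvec"])[0]
    d=R.T@np.linalg.inv(c["camera_matrix"])@[*uv,1]; o=-R.T@c["tvec"]
    nn=np.array([np.cos(p[2]),np.sin(p[2]),0]); t=(nn@[p[0],p[1],0]+lx-nn@o)/(nn@d); w=o+d*t
    return np.array([-np.sin(p[2])*(w[0]-p[0])+np.cos(p[2])*(w[1]-p[1]),w[2]]).round(4) # local y, z
E
python3 - <<'E'
from pl import *
import pickle
c=pickle.load(open("w1.pkl","rb"))
print("mark R wrist",onplane("wrist",(437,100),-.026,c=c)," lip end",onplane("wrist",(295,97),-.052,c=c))
print("foot",ray("wrist",(294,199),.004,c),"exp",S(P0,(-.076,-.383,.004)))
for n,uv,l in [("scene",(140+280/3,90+407/3),-.026),("scene",(140+532/3,90+110/3),-.026),("side",(170+275/4,80+558/4),-.026),("side",(170+475/4,80+133/4),-.026),
 ("scene",(140+338/3,90+450/3),-.052),("scene",(140+532/3,90+232/3),-.052),("side",(170+503/4,80+322/4),-.052)]: print(n,l,onplane(n,uv,l))
E
```

```text
mark R wrist [-0.185   0.2802]  lip end [-0.1622  0.1426]
foot [ 0.60589596 -0.39139971  0.004     ] exp [np.float64(0.6040663993044674), np.float64(-0.39159573758005267), 0.004]
scene -0.026 [0.1896 0.2698]
scene -0.026 [-0.1982  0.2827]
side -0.026 [0.1959 0.282 ]
side -0.026 [-0.1972  0.2743]
scene -0.052 [0.1639 0.1412]
scene -0.052 [-0.1643  0.1115]
side -0.052 [-0.1502  0.1449]
```

Call:
{"fn": "step_arm", "kwargs": {
  "increments": [
    [[0,0,0,-0.143],[0,0,0,-0.286],[0,0,0,-0.429],[0,0,0,-0.572],[0,0,0,-0.715],[0,0,0,-0.858],[0,0,0,-1.001],[0,0,0,-1.144],[0,0,0,-1.287],[0,0,0,-1.43],[0,0,0,-1.571],[0,0,0,-1.571]]
  ]
}}

```text
time_s: 13.3
position: [0.4729, -0.1434, 0.3008]
tool_rot: [0.32, 0.853, -0.163, 0.379]
contact_force: [0.2, -0.8, -0.2]
gripper_width: -0.0002
```

```bash
python3 st.py;
```

```text
[-0.109 -0.13   2.126 -0.912  0.619 -0.337] [ 0.4729 -0.1434  0.3008]
[[-0.508  0.669  0.542]
 [ 0.423  0.742 -0.52 ]
 [-0.75  -0.035 -0.66 ]]
```

```bash
python3 - <<'E'
from pl import *
zs=np.arange(.085,.17,.004);print(zs.round(3))
for n in("side","scene"):
    g=cv2.cvtColor(cv2.imread(f"pics/{n}0.png"),cv2.COLOR_BGR2GRAY)
    for y in(-.12,-.06,0,.06,.12):
        uv=proj(n,[S(P0,(-.052,y,z)) for z in zs]).astype(np.float32)
        print(n,y,cv2.remap(g,uv[:,0].copy(),uv[:,1].copy(),cv2.INTER_LINEAR).ravel())
E
```

```text
[0.085 0.089 0.093 0.097 0.101 0.105 0.109 0.113 0.117 0.121 0.125 0.129
 0.133 0.137 0.141 0.145 0.149 0.153 0.157 0.161 0.165 0.169]
side -0.12 [143 138 133 131 128 121 113 108 107 105 101  93  80  65  52  45  42  44
  53  71  95 119]
side -0.06 [138 129 123 121 127 139 152 164 175 181 178 168 150 123  93  74  59  49
  52  65  87 117]
side 0 [134 130 122 122 128 140 155 168 176 183 183 173 153 125  94  69  54  45
  46  61  88 118]
side 0.06 [132 126 122 123 126 136 151 166 177 180 175 166 154 133 102  71  50  43
  48  64  86 116]
side 0.12 [138 135 126 119 121 134 151 165 177 182 181 173 155 124  91  68  53  43
  43  58  83 110]
scene -0.12 [135 136 140 145 154 162 171 175 176 169 159 142 125 107  92  81  82  88
 104 121 139 155]
scene -0.06 [136 137 141 148 155 164 171 177 176 173 161 146 126 107  89  81  76  85
 100 119 137 156]
scene 0 [141 141 142 147 155 163 171 175 176 172 163 148 130 111  93  84  78  84
  96 116 135 154]
scene 0.06 [135 136 139 145 154 164 172 178 177 170 158 143 125 107  93  81  77  82
  96 115 135 154]
scene 0.12 [133 133 137 143 151 162 171 176 177 170 160 143 124 104  86  79  75  84
  96 114 135 152]
```

Lip edge is at z≈0.143 (dark band bottom about 0.138) and the marks at 0.280, so it has to rise about 137 mm. Next: down in front of the lip and below it, then under.

```bash
python3 mv.py "(.52,-.10,.115)" "(.614,-.10,.1015)"
```

```text
(.52,-.10,.115) tool cm [13.39  7.03 12.56]
(.614,-.10,.1015) tool cm [ 9.62 13.38 18.54]
```

Call:
{"fn": "step_arm", "kwargs": {
  "increments": [
    [[2.7,1.4,2.5,0],[5.4,2.8,5,0],[8.1,4.2,7.5,0],[10.8,5.6,10,0],[13.4,7,12.6,0],[13.4,7,12.6,0]]
  ]
}}

```text
time_s: 13.9
position: [0.5265, -0.0888, 0.1804]
tool_rot: [0.33, 0.866, -0.156, 0.342]
contact_force: [0.0, 0.3, -0.4]
gripper_width: -0.0001
```

```bash
python3 st.py; python3 mv.py "(.595,-.10,.102)" "(.614,-.10,.1015)"; python3 - <<'E'
from h import *
cv2.imwrite("pics/s2.png",cv2.resize(optics.read_camera("side")[130:330,160:400,::-1],None,fx=3,fy=3,interpolation=cv2.INTER_CUBIC))
E
```

```text
[ 0.044  0.14   2.171 -1.177  0.593  0.142] [ 0.5265 -0.0888  0.1804]
[[-0.549  0.677  0.49 ]
 [ 0.464  0.734 -0.496]
 [-0.695 -0.045 -0.717]]
(.595,-.10,.102) tool cm [1.17 4.17 9.53]
(.614,-.10,.1015) tool cm [ 0.16  5.46 10.5 ]
```

View pics/s2.png

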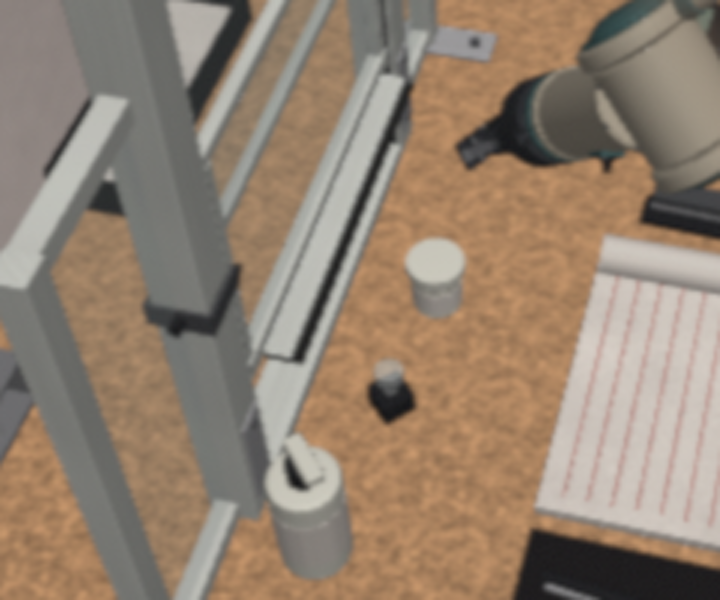

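The fourth joint hit its range limit there, costing a little tilt. The jar and stamp are untouched. I'll go in farther right along the lip, where the wrist has more room.

```bash
python3 mv.py "(.53,-.15,.18)" "(.575,-.155,.165)"
```

```text
(.53,-.15,.18) tool cm [-3.04 -4.32  3.19]
(.575,-.155,.165) tool cm [-4.7  -1.57  6.72]
```

Call:
{"fn": "step_arm", "kwargs": {
  "increments": [
    [[-1.5,-2.1,1.6,0],[-3,-4.3,3.2,0],[-3.8,-2.9,5,0],[-4.7,-1.6,6.7,0],[-4.7,-1.6,6.7,0]]
  ]
}}

```text
time_s: 14.45
position: [0.5768, -0.1568, 0.1734]
tool_rot: [0.331, 0.868, -0.155, 0.338]
contact_force: [-1.1, 0.1, 0.0]
gripper_width: -0.0001
```

```bash
python3 st.py; python3 mv.py "(.575,-.155,.12)" "(.59,-.155,.1)"
```

```text
[-0.133  0.206  2.096 -1.178  0.476  0.011] [ 0.5768 -0.1568  0.1734]
[[-0.553  0.678  0.484]
 [ 0.469  0.733 -0.492]
 [-0.688 -0.045 -0.724]]
(.575,-.155,.12) tool cm [3.86 0.25 3.69]
(.59,-.155,.1) tool cm [4.4  1.36 5.86]
```

The wrist's range blocks this direction: the tool's azimuth is too far to the right of the arm's. I'll back off, go high, and turn the fingers flatter and more square to the screen at the reach limit there. Above z 0.7 is clear of the screen.

```bash
python3 mv.py "(.46,-.12,.32)" "(.40,.08,.70)"
```

```text
(.46,-.12,.32) tool cm [ -1.9   -5.89 -18.07]
(.40,.08,.70) tool cm [-15.36   2.98 -58.33]
```

Call:
{"fn": "step_arm", "kwargs": {
  "increments": [
    [[-0.5,-1.5,-4.5,0],[-1,-3,-9,0],[-1.5,-4.5,-13.5,0],[-3,-5,-18,0],[-4.5,-4,-22.5,0],[-6,-3,-27,0],[-7.5,-2,-31.5,0],[-9,-1,-36,0],[-10.5,0,-40.5,0],[-12,1,-45,0],[-13.5,2,-50,0],[-15,3,-54,0]]
  ]
}}

```text
time_s: 15.65
position: [0.4153, 0.0616, 0.6678]
tool_rot: [0.33, 0.868, -0.154, 0.337]
contact_force: [1.0, -0.7, 2.2]
gripper_width: -0.0002
```

```bash
python3 st.py; cat > dr.py <<'E'
import sys
from h import *
from scipy.spatial.transform import Rotation as Ro
o=get_obs();R=Ro.from_quat(o["tool_rot"]).as_matrix()
for a in sys.argv[1:]: print(a,(R.T@np.array(eval(a))*100).round(0))
E
python3 dr.py "(.67,.47,.57)"
```

```text
[ 0.553 -0.1    1.145 -0.76   1.804 -0.588] [0.4153 0.0616 0.6678]
[[-0.555  0.677  0.483]
 [ 0.47   0.734 -0.49 ]
 [-0.686 -0.046 -0.726]]
(.67,.47,.57) [-54.  77. -32.]
```

Call:
{"fn": "step_arm", "kwargs": {
  "increments": [
    [[-3,3,-3.5,0],[-6,6,-7,0],[-9,9,-10.5,0],[-12,12,-14,0]]
  ]
}}

```text
time_s: 16.05
position: [0.4829, 0.1417, 0.8127]
tool_rot: [0.329, 0.868, -0.156, 0.339]
contact_force: [0.7, 0.7, 2.3]
gripper_width: -0.0003
```

Call:
{"fn": "step_arm", "kwargs": {
  "increments": [
    [[-54,77,-32,0],[-54,77,-32,0]]
  ]
}}

```text
time_s: 16.25
position: [0.5311, 0.17, 0.8049]
tool_rot: [0.322, 0.866, -0.157, 0.35]
contact_force: [1.5, 1.5, -0.5]
gripper_width: -0.0001
```

Call:
{"fn": "step_arm", "kwargs": {
  "increments": [
    [[-54,77,-32,0],[-54,77,-32,0]]
  ]
}}

```text
time_s: 16.45
position: [0.5644, 0.1886, 0.7985]
tool_rot: [0.319, 0.861, -0.148, 0.369]
contact_force: [-1.2, -0.5, -0.1]
gripper_width: 0.0
```

```bash
python3 st.py;python3 dr.py "(.67,.47,.57)"
```

```text
[ 0.632  0.373  0.221 -0.956  2.077 -0.92 ] [0.5644 0.1886 0.7985]
[[-0.525  0.657  0.54 ]
 [ 0.439  0.753 -0.49 ]
 [-0.729 -0.02  -0.684]]
(.67,.47,.57) [-56.  78. -26.]
```

Call:
{"fn": "step_arm", "kwargs": {
  "increments": [
    [[-50,80,-33,0],[-50,80,-33,0]]
  ]
}}

```text
time_s: 16.65
position: [0.5947, 0.2132, 0.7877]
tool_rot: [0.312, 0.857, -0.143, 0.385]
contact_force: [-0.0, 0.4, -0.0]
gripper_width: 0.0
```

Call:
{"fn": "step_arm", "kwargs": {
  "increments": [
    [[-50,80,-33,0],[-50,80,-33,0]]
  ]
}}

```text
time_s: 16.85
position: [0.6213, 0.2378, 0.7777]
tool_rot: [0.305, 0.853, -0.138, 0.401]
contact_force: [0.2, 0.3, 1.0]
gripper_width: 0.0002
```

Call:
{"fn": "step_arm", "kwargs": {
  "increments": [
    [[-50,80,-30,0],[-50,80,-30,0]]
  ]
}}

```text
time_s: 17.05
position: [0.6458, 0.2609, 0.7691]
tool_rot: [0.298, 0.849, -0.131, 0.417]
contact_force: [0.0, 0.5, -0.8]
gripper_width: -0.0
```

Call:
{"fn": "step_arm", "kwargs": {
  "increments": [
    [[-50,80,-30,0],[-50,80,-30,0]]
  ]
}}

```text
time_s: 17.25
position: [0.666, 0.2835, 0.7628]
tool_rot: [0.29, 0.844, -0.124, 0.433]
contact_force: [-0.8, -0.9, -0.6]
gripper_width: 0.0005
```

```bash
python3 st.py;python3 dr.py "(.67,.47,.57)" "(.6,.6,.5)"
```

```text
[ 0.685  0.492  0.221 -0.95   1.882 -0.797] [0.666  0.2835 0.7628]
[[-0.457  0.597  0.659]
 [ 0.382  0.801 -0.461]
 [-0.804  0.041 -0.594]]
(.67,.47,.57) [-58.  80. -11.]
(.6,.6,.5) [-45.  86. -18.]
```

Call:
{"fn": "step_arm", "kwargs": {
  "increments": [
    [[-50,82,-15,0],[-50,82,-15,0]]
  ]
}}

```text
time_s: 17.45
position: [0.6946, 0.3029, 0.7535]
tool_rot: [0.282, 0.84, -0.116, 0.45]
contact_force: [0.1, -0.0, -0.4]
gripper_width: -0.0004
```

Call:
{"fn": "step_arm", "kwargs": {
  "increments": [
    [[-50,82,-15,0],[-50,82,-15,0]]
  ]
}}

```text
time_s: 17.65
position: [0.7191, 0.3221, 0.7458]
tool_rot: [0.273, 0.835, -0.109, 0.466]
contact_force: [-0.1, -0.2, -1.1]
gripper_width: -0.0001
```

Call:
{"fn": "step_arm", "kwargs": {
  "increments": [
    [[-50,82,-15,0],[-50,82,-15,0]]
  ]
}}

```text
time_s: 17.85
position: [0.7387, 0.3416, 0.7413]
tool_rot: [0.265, 0.829, -0.1, 0.482]
contact_force: [-0.1, 0.2, -0.4]
gripper_width: 0.0002
```

Call:
{"fn": "step_arm", "kwargs": {
  "increments": [
    [[-50,82,-15,0],[-50,82,-15,0]]
  ]
}}

```text
time_s: 18.05
position: [0.754, 0.3613, 0.7393]
tool_rot: [0.255, 0.824, -0.09, 0.498]
contact_force: [0.6, 0.2, -0.3]
gripper_width: -0.0001
```

Call:
{"fn": "step_arm", "kwargs": {
  "increments": [
    [[-50,82,-15,0],[-50,82,-15,0]]
  ]
}}

```text
time_s: 18.25
position: [0.7654, 0.3813, 0.7395]
tool_rot: [0.246, 0.818, -0.08, 0.514]
contact_force: [0.1, 0.8, -0.2]
gripper_width: -0.0001
```

Call:
{"fn": "step_arm", "kwargs": {
  "increments": [
    [[-50,82,-15,0],[-50,82,-15,0]]
  ]
}}

```text
time_s: 18.45
position: [0.773, 0.4016, 0.7419]
tool_rot: [0.236, 0.812, -0.07, 0.53]
contact_force: [-0.7, -0.0, -0.8]
gripper_width: -0.0
```

```bash
python3 st.py;python3 dr.py "(.67,.47,.57)" "(.6,.6,.5)" "(0,1,0)"
```

```text
[ 0.734  0.61   0.221 -0.968  1.585 -0.68 ] [0.773  0.4016 0.7419]
[[-0.327  0.456  0.828]
 [ 0.309  0.879 -0.363]
 [-0.893  0.137 -0.428]]
(.67,.47,.57) [-58.  80.  14.]
(.6,.6,.5) [-46.  87.   6.]
(0,1,0) [ 31.  88. -36.]
```

Call:
{"fn": "step_arm", "kwargs": {
  "increments": [
    [[1,5,-1,0],[5,8,-1,0],[10,9,-1,0],[15,10,-1,0],[20,11,-1,0],[25,12,-1,0],[29,12,-1,0]]
  ]
}}

```text
time_s: 19.15
position: [0.7238, 0.6018, 0.4993]
tool_rot: [0.235, 0.812, -0.07, 0.529]
contact_force: [0.0, 1.4, -0.7]
gripper_width: -0.0002
```

```bash
python3 st.py;python3 dr.py "(.6,.7,.3)"
```

```text
[ 0.952  0.736  0.583 -1.089  1.499 -0.167] [0.7238 0.6018 0.4993]
[[-0.329  0.456  0.827]
 [ 0.307  0.88  -0.363]
 [-0.893  0.134 -0.43 ]]
(.6,.7,.3) [-25.  93.  11.]
```

Call:
{"fn": "step_arm", "kwargs": {
  "increments": [
    [[-25,93,11,0],[-25,93,11,0]]
  ]
}}

```text
time_s: 19.35
position: [0.7648, 0.6463, 0.4974]
tool_rot: [0.219, 0.816, -0.075, 0.53]
contact_force: [1.1, 2.0, 2.9]
gripper_width: 0.0001
```

Call:
{"fn": "step_arm", "kwargs": {
  "increments": [
    [[-25,93,11,0],[-25,93,11,0]]
  ]
}}

```text
time_s: 19.55
position: [0.7872, 0.6558, 0.5095]
tool_rot: [0.218, 0.806, -0.047, 0.548]
contact_force: [-0.9, -0.4, -0.5]
gripper_width: 0.0001
```

Call:
{"fn": "step_arm", "kwargs": {
  "increments": [
    [[-25,93,11,0],[-25,93,11,0]]
  ]
}}

```text
time_s: 19.75
position: [0.8039, 0.6689, 0.5053]
tool_rot: [0.206, 0.803, -0.032, 0.558]
contact_force: [0.1, -1.2, -0.3]
gripper_width: 0.0001
```

Call:
{"fn": "step_arm", "kwargs": {
  "increments": [
    [[-25,93,11,0],[-25,93,11,0]]
  ]
}}

```text
time_s: 19.95
position: [0.8163, 0.6837, 0.5025]
tool_rot: [0.194, 0.799, -0.016, 0.569]
contact_force: [0.0, -0.4, -0.5]
gripper_width: -0.0002
```

Call:
{"fn": "step_arm", "kwargs": {
  "increments": [
    [[-25,93,11,0],[-25,93,11,0]]
  ]
}}

```text
time_s: 20.15
position: [0.8246, 0.6997, 0.5019]
tool_rot: [0.182, 0.795, -0.001, 0.579]
contact_force: [0.4, 0.2, -0.6]
gripper_width: -0.0001
```

Call:
{"fn": "step_arm", "kwargs": {
  "increments": [
    [[-25,93,11,0],[-25,93,11,0]]
  ]
}}

```text
time_s: 20.35
position: [0.829, 0.7165, 0.5035]
tool_rot: [0.17, 0.79, 0.014, 0.588]
contact_force: [0.5, -0.4, 0.0]
gripper_width: 0.0001
```

```bash
python3 st.py;python3 dr.py "(.6,.7,.3)"
```

```text
[ 0.924  0.95   0.221 -1.088  1.299 -0.305] [0.829  0.7165 0.5035]
[[-0.25   0.252  0.935]
 [ 0.285  0.942 -0.178]
 [-0.925  0.222 -0.307]]
(.6,.7,.3) [-23.  88.  34.]
```

Call:
{"fn": "step_arm", "kwargs": {
  "increments": [
    [[-18,90,30,0],[-18,90,30,0]]
  ]
}}

```text
time_s: 20.55
position: [0.8448, 0.7312, 0.4957]
tool_rot: [0.158, 0.786, 0.029, 0.597]
contact_force: [-0.1, -0.4, 0.0]
gripper_width: -0.0001
```

Call:
{"fn": "step_arm", "kwargs": {
  "increments": [
    [[-18,90,30,0],[-18,90,30,0]]
  ]
}}

```text
time_s: 20.75
position: [0.8569, 0.746, 0.4884]
tool_rot: [0.146, 0.781, 0.044, 0.605]
contact_force: [0.1, 0.0, -0.3]
gripper_width: -0.0
```

Call:
{"fn": "step_arm", "kwargs": {
  "increments": [
    [[-18,90,30,0],[-18,90,30,0]]
  ]
}}

```text
time_s: 20.95
position: [0.8641, 0.7619, 0.4854]
tool_rot: [0.134, 0.776, 0.059, 0.613]
contact_force: [-0.8, -0.1, -0.1]
gripper_width: -0.0
```

```bash
python3 st.py; python3 mv.py "(.50,.55,.55)" "(.42,.10,.50)" "(.38,-.3,.42)"
```

```text
[ 0.909  0.994  0.222 -1.1    1.138 -0.268] [0.8641 0.7619 0.4854]
[[-0.212  0.136  0.968]
 [ 0.279  0.957 -0.073]
 [-0.937  0.255 -0.241]]
(.50,.55,.55) tool cm [ -4.27 -23.57 -35.25]
(.42,.10,.50) tool cm [-10.46 -69.02 -38.51]
(.38,-.3,.42) tool cm [ -13.3  -109.89  -37.54]
```

Now az -4° and 14° below horizontal, as wanted. I carry this over the screen top to the right side, so the wrist bends the other way, then come down in front.

```bash
python3 mv.py "(.66,.45,.84)" "(.65,.30,.85)"
```

```text
(.66,.45,.84) tool cm [-37.61 -23.59 -26.01]
(.65,.30,.85) tool cm [-42.52 -37.83 -26.12]
```

Call:
{"fn": "step_arm", "kwargs": {
  "increments": [
    [[-3.6,-2.2,-2.5,0],[-7.2,-4.4,-5,0],[-10.8,-6.6,-7.5,0],[-14.4,-8.8,-10,0],[-18,-11,-12.5,0],[-21.6,-13.2,-15,0],[-25.2,-15.4,-17.5,0],[-28.8,-17.6,-20,0],[-32.4,-19.8,-22.5,0],[-36,-22,-25,0],[-38,-25,-26,0],[-39.5,-29.5,-26,0]]
  ]
}}

```text
time_s: 22.15
position: [0.6536, 0.3872, 0.8471]
tool_rot: [0.134, 0.775, 0.062, 0.615]
contact_force: [0.7, -0.1, -0.6]
gripper_width: 0.0002
```

```bash
python3 st.py; python3 mv.py "(.65,.0,.85)" "(.62,-.25,.85)"
```

```text
[ 0.785  0.201  0.801 -0.934  1.149 -0.529] [0.6536 0.3872 0.8471]
[[-0.208  0.132  0.969]
 [ 0.283  0.957 -0.069]
 [-0.936  0.26  -0.236]]
(.65,.0,.85) tool cm [-11.15 -37.01   2.26]
(.62,-.25,.85) tool cm [-17.6  -61.33   1.08]
```

Call:
{"fn": "step_arm", "kwargs": {
  "increments": [
    [[-1.4,-4.7,0.3,0],[-2.8,-9.4,0.6,0],[-4.2,-14.1,0.9,0],[-5.6,-18.8,1.2,0],[-7,-23.5,1.5,0],[-8.4,-28.2,1.8,0],[-9.8,-32.9,2,-0.04],[-11.2,-37.6,2,-0.08],[-12.6,-42.3,2,-0.13],[-14,-47,2,-0.18],[-15.4,-51.7,1.6,-0.22],[-16.8,-56.4,1.3,-0.266]]
  ]
}}

```text
time_s: 23.35
position: [0.6264, -0.1989, 0.8539]
tool_rot: [0.028, 0.787, -0.024, 0.616]
contact_force: [1.3, -0.3, -0.3]
gripper_width: 0.0
```

```bash
python3 st.py; python3 mv.py "(.58,-.38,.76)" "(.48,-.42,.60)" "(.47,-.42,.40)"
```

```text
[-0.753 -0.095  1.101  0.787  1.035 -2.238] [ 0.6264 -0.1989  0.8539]
[[-0.239  0.073  0.968]
 [ 0.015  0.997 -0.072]
 [-0.971 -0.003 -0.24 ]]
(.58,-.38,.76) tool cm [  9.96 -18.38  -0.94]
(.48,-.42,.60) tool cm [ 27.82 -23.06  -6.5 ]
(.47,-.42,.40) tool cm [ 47.48 -23.08  -2.67]
```

Call:
{"fn": "step_arm", "kwargs": {
  "increments": [
    [[2.2,-4.2,-0.2,0.145],[4.4,-8.4,-0.4,0.29],[6.6,-12.6,-0.6,0.435],[9,-16.8,-0.9,0.58],[13,-19,-2,0.725],[17.5,-20.3,-3.4,0.87],[22,-21.6,-4.8,1.015],[26.5,-22.8,-6.2,1.16],[31,-23,-6,1.305],[35.5,-23,-5,1.45],[40,-23,-4,1.595],[44.5,-23,-3,1.74]]
  ]
}}

```text
time_s: 24.55
position: [0.4753, -0.4161, 0.4272]
tool_rot: [0.621, 0.484, 0.457, 0.414]
contact_force: [0.5, -1.3, -1.2]
gripper_width: -0.0001
```

```bash
python3 st.py; python3 mv.py "(.45,-.38,.25)" "(.48,-.18,.12)"
```

```text
[-1.404  0.104  1.958  1.462  1.248 -1.84 ] [ 0.4753 -0.4161  0.4272]
[[ 0.114  0.223  0.968]
 [ 0.979 -0.19  -0.072]
 [ 0.168  0.956 -0.24 ]]
(.45,-.38,.25) tool cm [  0.28 -18.19   1.55]
(.48,-.18,.12) tool cm [ 18.03 -33.75   6.14]
```

```bash
python3 mv.py "(.45,-.33,.25)" "(.48,-.14,.15)"
```

```text
(.45,-.33,.25) tool cm [  5.17 -19.14   1.19]
(.48,-.14,.15) tool cm [ 22.44 -31.64   5.13]
```

Call:
{"fn": "step_arm", "kwargs": {
  "increments": [
    [[0.5,-4.5,0.5,0.14],[1,-9,1,0.28],[2,-13.5,1.5,0.42],[4,-17,1.7,0.56],[8,-19,2,0.7],[11.5,-21.3,2.8,0.84],[15,-23.6,3.6,0.98],[18.5,-26,4.3,1.12],[22,-31.8,5,1.26],[22,-31.8,5,1.4]]
  ]
}}

```text
time_s: 25.55
position: [0.5102, -0.1744, 0.1713]
tool_rot: [0.796, -0.022, 0.605, 0.011]
contact_force: [0.5, -0.1, 0.2]
gripper_width: -0.0004
```

```bash
python3 st.py; python3 mv.py "(.5,-.14,.10)" "(.635,-.14,.10)"
```

```text
[-1.043  0.531  2.692  2.161  1.345 -1.631] [ 0.5102 -0.1744  0.1713]
[[ 0.267 -0.049  0.963]
 [-0.023 -0.999 -0.044]
 [ 0.964 -0.01  -0.267]]
(.5,-.14,.10) tool cm [-7.22 -3.32  0.77]
(.635,-.14,.10) tool cm [-3.62 -3.97 13.76]
```

```bash
python3 mv.py "(.575,-.15,.10)"
```

```text
(.575,-.15,.10) tool cm [-5.2  -2.68  8.03]
```

Call:
{"fn": "step_arm", "kwargs": {
  "increments": [
    [[-1,-0.4,3,0],[-3,-1,5.5,0],[-4.5,-2,7,0],[-5.2,-2.7,8,0],[-5.2,-2.7,8.1,0],[-5.2,-2.7,8.1,0]]
  ]
}}

```text
time_s: 26.15
position: [0.5747, -0.1508, 0.101]
tool_rot: [0.795, -0.021, 0.606, 0.013]
contact_force: [-0.2, 0.1, 0.3]
gripper_width: 0.0
```

```bash
python3 st.py; python3 mv.py "(.635,-.15,.10)"; python3 - <<'E'
from h import *
cv2.imwrite("pics/s3.png",cv2.resize(optics.read_camera("side")[100:330,160:420,::-1],None,fx=2.5,fy=2.5,interpolation=cv2.INTER_CUBIC))
E
```

```text
[-0.774  0.798  2.656  2.447  1.54  -1.772] [ 0.5747 -0.1508  0.101 ]
[[ 0.266 -0.049  0.963]
 [-0.017 -0.999 -0.046]
 [ 0.964 -0.005 -0.266]]
(.635,-.15,.10) tool cm [ 1.51 -0.38  5.83]
```

View pics/s3.png

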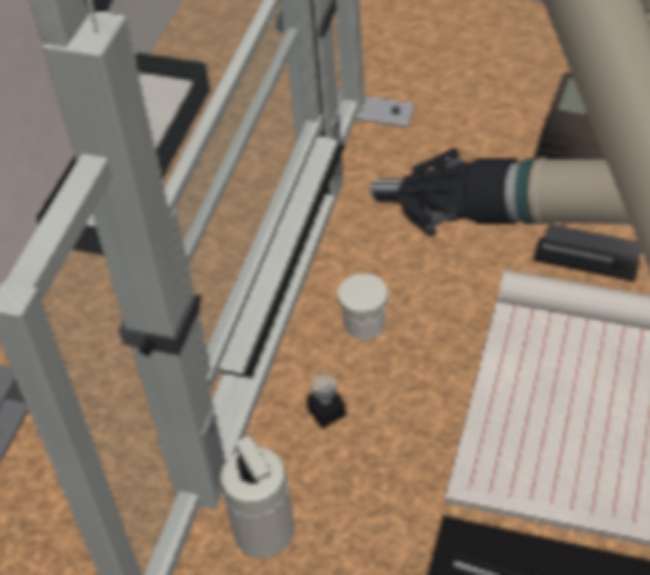

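The hand is now almost level, pointing at the lip from the right part of the opening with everything undisturbed. Sliding it under the lip.

Call:
{"fn": "step_arm", "kwargs": {
  "increments": [
    [[0.4,-0.1,1.5,0],[0.75,-0.2,2.9,0],[1.1,-0.3,4.4,0],[1.5,-0.4,5.8,0],[1.5,-0.4,5.8,0]]
  ]
}}

```text
time_s: 26.7
position: [0.6353, -0.1508, 0.1023]
tool_rot: [0.794, -0.02, 0.607, 0.014]
contact_force: [0.2, -0.3, 0.0]
gripper_width: -0.0003
```

Call:
{"fn": "step_arm", "kwargs": {
  "increments": [
    [[0.48,0,-0.13,0],[0.96,0,-0.27,0],[1.35,0,-0.37,0],[1.73,0,-0.48,0],[2.02,0,-0.56,0]]
  ]
}}

```text
time_s: 27.2
position: [0.634, -0.1502, 0.121]
tool_rot: [0.796, -0.022, 0.605, 0.013]
contact_force: [0.8, 0.2, 0.6]
gripper_width: 0.0002
```

```bash
python3 st.py;python3 mv.py "(.635,-.15,.16)"; python3 - <<'E'
from h import *
print(get_obs()["contact_force"])
E
```

```text
[-0.638  0.659  2.5    2.555  1.314 -1.575] [ 0.634  -0.1502  0.121 ]
[[ 0.267 -0.051  0.962]
 [-0.018 -0.999 -0.047]
 [ 0.964 -0.005 -0.267]]
(.635,-.15,.16) tool cm [ 3.79 -0.05 -0.95]
[0.78035028 0.20637168 0.64601766]
```

Call:
{"fn": "step_arm", "kwargs": {
  "increments": [
    [[0.25,0,-0.07,0],[0.5,0,-0.14,0],[0.75,0,-0.2,0],[1,0,-0.27,0],[1.25,0,-0.34,0],[1.5,0,-0.41,0],[1.8,0,-0.49,0],[2.1,0,-0.57,0],[2.5,0,-0.68,0],[2.9,0,-0.79,0],[3.3,0,-0.9,0],[3.7,0,-1,0]]
  ]
}}

```text
time_s: 28.4
position: [0.6342, -0.1501, 0.1591]
tool_rot: [0.796, -0.022, 0.605, 0.013]
contact_force: [-4.1, 0.0, -5.4]
gripper_width: 0.0001
```

```bash
python3 st.py; cat > lip.py <<'E'
from pl import *
zs=np.arange(.10,.34,.002)
for n in("side","scene"):
    im=optics.read_camera(n);g=cv2.cvtColor(im,cv2.COLOR_RGB2GRAY)
    for y in(-.06,0,.06,.12):
        uv=proj(n,[S(P0,(-.052,y,z)) for z in zs]).astype(np.float32)
        v=cv2.remap(g,uv[:,0].copy(),uv[:,1].copy(),cv2.INTER_LINEAR).ravel().astype(int)
        i=v.argmin(); below=v[max(0,i-14):i]; h=(below.max()+v[i])/2; j=i
        while j>0 and v[j]<h: j-=1
        print(n,y,"dark min z",zs[i].round(3),v[i],"lower half",zs[j].round(3))
E
python3 lip.py
```

```text
[-0.638  0.535  2.471  2.526  1.188 -1.485] [ 0.6342 -0.1501  0.1591]
[[ 0.267 -0.05   0.962]
 [-0.018 -0.999 -0.047]
 [ 0.963 -0.005 -0.268]]
side -0.06 dark min z 0.18 35 lower half 0.168
side 0 dark min z 0.19 41 lower half 0.174
side 0.06 dark min z 0.19 41 lower half 0.174
side 0.12 dark min z 0.188 40 lower half 0.174
scene -0.06 dark min z 0.184 76 lower half 0.17
scene 0 dark min z 0.184 78 lower half 0.17
scene 0.06 dark min z 0.186 73 lower half 0.17
scene 0.12 dark min z 0.184 75 lower half 0.168
```

The lip is riding on the fingers (about 5 N down on the tool). Lip edge ≈ TCP z + 18 mm ≈ 0.177. Raising it to about 0.26 and then comparing it directly with the marks.

Call:
{"fn": "step_arm", "kwargs": {
  "increments": [
    [[0.5,0,-0.14,0],[1.1,0,-0.31,0],[1.8,0,-0.5,0],[2.6,0,-0.72,0],[3.4,0,-0.94,0],[4.2,0,-1.16,0],[5,0,-1.39,0],[5.8,0,-1.61,0],[6.6,0,-1.83,0],[7.2,0,-2,0],[7.7,0,-2.14,0],[8,0,-2.22,0]]
  ]
}}

```text
time_s: 29.7
position: [0.6345, -0.1503, 0.2426]
tool_rot: [0.796, -0.021, 0.605, 0.013]
contact_force: [0.1, 2.6, -4.0]
gripper_width: -0.0
```

```bash
python3 st.py; python3 lip.py; python3 - <<'E'
from h import *
s=optics.read_camera("side")[:,:,::-1]; c=optics.read_camera("scene")[:,:,::-1]; w=optics.read_camera("wrist")[:,:,::-1]
a=cv2.resize(s[80:250,200:320],None,fx=3.5,fy=3.5,interpolation=cv2.INTER_CUBIC)[:595]
b=cv2.resize(c[100:270,190:290+10],None,fx=3.4,fy=3.5,interpolation=cv2.INTER_CUBIC)[:595]
b2=cv2.resize(c[90:260,195:335],(380,595),interpolation=cv2.INTER_CUBIC)
cv2.imwrite("pics/l1.png",np.hstack([a,b2])); cv2.imwrite("pics/lw.png",w)
cv2.imwrite("pics/side_l1.png",s);cv2.imwrite("pics/scene_l1.png",c)
E
```

```text
[-0.639  0.295  2.38   2.408  0.929 -1.248] [ 0.6345 -0.1503  0.2426]
[[ 0.266 -0.049  0.963]
 [-0.018 -0.999 -0.046]
 [ 0.964 -0.005 -0.267]]
side -0.06 dark min z 0.266 34 lower half 0.254
side 0 dark min z 0.27 41 lower half 0.256
side 0.06 dark min z 0.27 38 lower half 0.256
side 0.12 dark min z 0.272 39 lower half 0.258
scene -0.06 dark min z 0.264 66 lower half 0.248
scene 0 dark min z 0.268 69 lower half 0.252
scene 0.06 dark min z 0.264 70 lower half 0.252
scene 0.12 dark min z 0.268 66 lower half 0.252
```

View pics/l1.png

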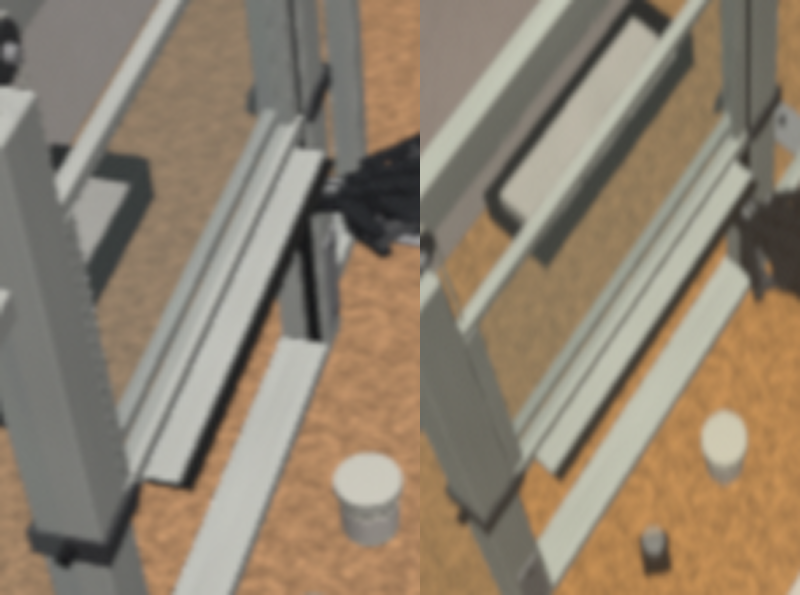

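```bash
python3 - <<'E'
from pl import *
import pickle
zs=np.arange(.24,.325,.001)
c1=pickle.load(open("w1.pkl","rb"))
for n,f,ys,c in(("side","side_l1",(.235,.225,.215,-.21,-.22,-.23),None),("scene","scene_l1",(.235,.225,.215,-.21,-.22,-.23),None),("wrist","w1",(-.205,-.212,-.22,-.23),c1)):
    g=cv2.cvtColor(cv2.imread(f"pics/{f}.png"),cv2.COLOR_BGR2GRAY); c=c or optics.calibration(n)
    for y in ys:
        uv=cv2.projectPoints(np.array([S(P0,(-.026,y,z)) for z in zs]),c["rvec"],c["tvec"],c["camera_matrix"],None)[0][:,0].astype(np.float32)
        v=cv2.remap(g,uv[:,0].copy(),uv[:,1].copy(),cv2.INTER_LINEAR).ravel().astype(int)
        i=v.argmin();h=(v[i]+np.median(v))/2;d=np.where(v<h)[0];d=d[(d>i-20)&(d<i+20)]
        print(n,y,"dark",zs[d[0]].round(3),zs[d[-1]].round(3),"min",v[i],"med",np.median(v))
E
```

```text
side 0.235 dark 0.269 0.293 min 43 med 102.0
side 0.225 dark 0.27 0.293 min 45 med 100.5
side 0.215 dark 0.272 0.292 min 43 med 104.0
side -0.21 dark 0.269 0.292 min 47 med 100.5
side -0.22 dark 0.269 0.291 min 46 med 100.0
side -0.23 dark 0.271 0.291 min 47 med 104.5
scene 0.235 dark 0.265 0.289 min 64 med 99.0
scene 0.225 dark 0.265 0.289 min 65 med 100.5
scene 0.215 dark 0.264 0.287 min 65 med 100.5
scene -0.21 dark 0.264 0.288 min 62 med 97.0
scene -0.22 dark 0.263 0.288 min 62 med 95.5
scene -0.23 dark 0.264 0.287 min 65 med 96.5
wrist -0.205 dark 0.27 0.291 min 30 med 113.5
wrist -0.212 dark 0.269 0.291 min 31 med 112.0
wrist -0.22 dark 0.27 0.29 min 30 med 113.0
wrist -0.23 dark 0.269 0.291 min 31 med 113.0
```

Marks are at 0.280 (side 0.281, scene 0.2765, wrist 0.280). Lip edge is at 0.260 (side 0.261, scene 0.257), so 19–20 mm remain.

Call:
{"fn": "step_arm", "kwargs": {
  "increments": [
    [[0.2,0,-0.06,0],[0.45,0,-0.13,0],[0.7,0,-0.2,0],[0.95,0,-0.27,0],[1.2,0,-0.33,0],[1.4,0,-0.39,0],[1.6,0,-0.44,0],[1.75,0,-0.48,0],[1.83,0,-0.51,0],[1.83,0,-0.51,0],[1.83,0,-0.51,0]]
  ]
}}

```text
time_s: 31.05
position: [0.6345, -0.1507, 0.2611]
tool_rot: [0.796, -0.021, 0.605, 0.013]
contact_force: [-0.7, -1.2, -3.2]
gripper_width: 0.0001
```

```bash
python3 st.py; python3 lip.py
```

```text
[-0.639  0.248  2.355  2.369  0.877 -1.185] [ 0.6345 -0.1507  0.2611]
[[ 0.266 -0.05   0.963]
 [-0.018 -0.999 -0.047]
 [ 0.964 -0.005 -0.267]]
side -0.06 dark min z 0.29 35 lower half 0.274
side 0 dark min z 0.288 38 lower half 0.276
side 0.06 dark min z 0.29 39 lower half 0.276
side 0.12 dark min z 0.29 39 lower half 0.276
scene -0.06 dark min z 0.282 67 lower half 0.27
scene 0 dark min z 0.284 68 lower half 0.268
scene 0.06 dark min z 0.284 65 lower half 0.268
scene 0.12 dark min z 0.284 68 lower half 0.27
```

Level to within about 2 mm in every view. Lower away and withdraw.

Call:
{"fn": "step_arm", "kwargs": {
  "increments": [
    [[-0.4,0,0.1,0],[-1.1,0,0.3,0],[-2,0,0.55,0],[-2.9,0,0.8,0],[-3.3,0.1,-0.8,0],[-3.9,0.2,-3,0],[-4.7,0.35,-6,0],[-5.5,0.5,-9,0],[-5.5,0.5,-9,0]]
  ]
}}

```text
time_s: 32.05
position: [0.5305, -0.1504, 0.2309]
tool_rot: [0.796, -0.023, 0.604, 0.013]
contact_force: [0.9, -1.2, 0.4]
gripper_width: 0.0005
```

```bash
python3 st.py; python3 lip.py; python3 - <<'E'
from h import *
cv2.imwrite("pics/end.png",cv2.resize(optics.read_camera("scene")[90:390,130:450,::-1],None,fx=2,fy=2,interpolation=cv2.INTER_CUBIC)); print(get_obs()["contact_force"])
E
```

```text
[-0.903  0.257  2.59   2.2    1.114 -1.317] [ 0.5305 -0.1504  0.2309]
[[ 0.269 -0.053  0.962]
 [-0.022 -0.999 -0.049]
 [ 0.963 -0.008 -0.269]]
side -0.06 dark min z 0.286 34 lower half 0.274
side 0 dark min z 0.288 37 lower half 0.276
side 0.06 dark min z 0.29 39 lower half 0.276
side 0.12 dark min z 0.29 39 lower half 0.276
scene -0.06 dark min z 0.286 68 lower half 0.27
scene 0 dark min z 0.286 69 lower half 0.27
scene 0.06 dark min z 0.284 65 lower half 0.27
scene 0.12 dark min z 0.284 68 lower half 0.27
[ 0.3839691  -0.32798886 -0.20877228]
```

View pics/end.png

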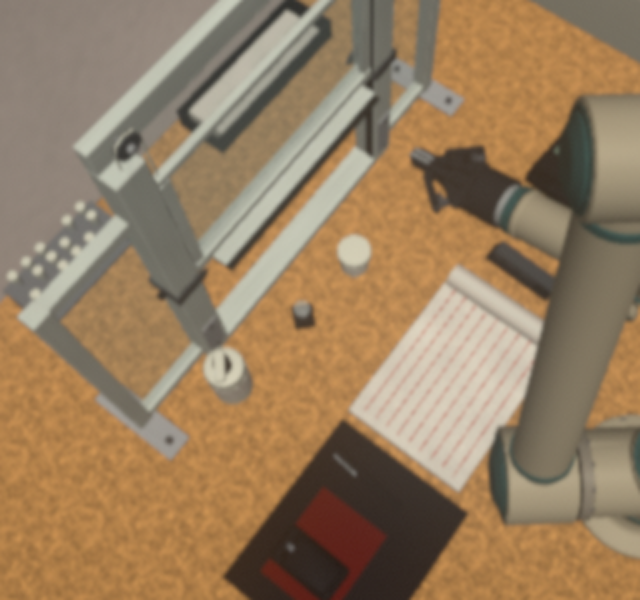

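The hand is clear of the lip, the window has stayed up, and the objects in view are in their places. Handing in.

```bash
python3 -c "
from bench import env
print(env.close_job())"
```

```text
the job is handed in; nothing more can be done
None
```

I pushed the window up with the shut fingertips about 25 mm under the lip, without gripping it. I stopped with the lip level with the marks, lowered the hand clear, withdrew it, and handed the job in at about 32 s.

**Last checks:** after the hand was away, the height readings were:

| View | Lip edge | Marks |
|---|---|---|
| Side | about 0.281 m | 0.281 m |
| Scene | about 0.275 m | 0.2765 m |

- **Other estimates:** the fingers had put the lip at about 0.279 m, and the wrist view had put the marks at 0.280 m. The two fixed cameras differ by 5–6 mm in absolute height. Within each view the lip is level with the marks to about 2 mm.
- **Window and force:** the window did not sink after release, and the measured force was back to noise.
- **Objects:** the jar, stamp, sanitiser, mouse, pen and stapler look undisturbed in the last picture. The phone was out of that view, and I did not measure any of them against the start.

**What went wrong on the way:** the moves have no tilt axis, so I tilted the hand to nearly level by pushing repeatedly at the arm's reach limit in free space. My first approach, at a different angle, ran into the fourth joint's range limit and had to be redone. Joints 3, 4 and 5 were each held at or very near the end of their range at times. Joint 5 once read 2.7103 against the stated limit of 2.71; I saw no fault reported.

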